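# Open the paste jar in the under-sink drawer

### The job

Lift the square jar, cap on, from the cupboard floor and stand it upright and fully down in the square well of the caddy in the half-open drawer, so that the well keeps it from turning. Then unscrew its tight cap counter-clockwise until the thread lets go and lift it straight up off the jar, leaving the jar standing in the well. Finish while still holding the cap, level and still, about two centimetres clear above the jar's mouth; never tip the jar, and leave everything else where it lies.

Things in the scene. Friction and masses are not known exactly. Their poses are not given: they have to be found in the camera images.
- jar: The square jar: white plastic, 60 x 60 mm body with straight sides 60 mm high, then a flat shoulder and a round neck under the cap, whose rim is 14 mm above the shoulder; about 0.35 kg, standing on the floor left of the drawer. Origin: centre of its underside; z up, x and y across its flat sides. Unbraced, it turns along with its tight cap.
- mouth (a point): Centre of the jar's mouth (top of its rubber seal with the cap closed), on the jar's axis, 94 mm above its underside. The neck is 32 mm wide with a three-start interrupted thread. The seal presses the closed cap upward with about 10 N, so the cap turns stiffly (0.2 to 0.4 N m); once the thread lets go the seal pushes the cap up about 2 mm.
- cap: The jar's black 12-sided screw cap, 51 mm across flats, 24 mm high. Origin: centre of its lower rim, z up; flats face x and every 30 degrees on. Closed: 74 mm above the jar's underside, axes as the jar's; it can carry the jar. Turned counter-clockwise from above it lets go after 44 degrees (70 is safest, stop at 95), then lifts off; its rim clears the mouth after 22 mm of lift.
- caddy: Grey plastic block, 96 x 96 x 36 mm high, fixed in the drawer's front row, with a square well 64 x 64 mm, chamfered 3 mm. Origin: centre of the block's underside, z up; x, y along the well's sides. Well floor 6 mm above the origin, mouth 36 mm. The jar fits any of four ways round, 2 mm to spare on each side, and turns about 4 degrees before the well stops it.
- drawer: White plastic drawer, 360 mm (x) by 300 mm (y), walls 4 mm thick with their rims 60 mm above the cupboard floor, drawn out 240 mm towards the robot (-x) from a low grey housing 84 mm high. Fixed. Origin: centre of the drawer at cupboard-floor level, z up. The drawer's own floor is 10 mm up. A 40 mm high divider lies behind the caddy row.
- spray_bottle: Bystander: green spray bottle with white trigger head, 72 mm across, 200 mm tall, standing on the floor right of the drawer. Origin: centre of its underside.
- brush: Bystander: yellow nylon brush, 150 x 24 x 32 mm, lying in the drawer's back row. Origin: centre of its underside, x along the brush.
- pipe: Bystander: white PVC pipe offcut, 32 mm diameter, 60 mm long, standing on end in the drawer's back row. Origin: centre of its lower end.
- plug: Bystander: stainless sink plug, 62 mm wide, 28 mm high, on the floor. Origin: centre of its underside.
- round_tub: Bystander: round white tub with black lid, 62 mm across and 50 mm high, on the floor beyond the jar. Origin: centre of its underside. Not the jar to open.
- wrench: Bystander: steel wrench, 180 mm long, lying on the floor left of the jar. Origin: near its middle, underside.
- nut: Bystander: white plastic trap nut, a ring 54 mm across, 16 mm high, on the floor right of the drawer. Origin: centre of its underside.

How it is judged:
On the way, in this order (a step that is already met when the one before it is completed fails the run):
1. the jar stands fully down in the caddy's well with its cap still on (z of jar in the frame of caddy below 0.01 m and horizontal distance between jar and caddy below 0.006 m and angle between jar's own z axis and vertical below 0.08 rad and z of cap in the frame of jar below 0.078 m), for 0.2 s.
2. the cap has been turned through its thread while the jar stays in the well (z of jar in the frame of caddy below 0.01 m and horizontal distance between jar and caddy below 0.006 m and angle between jar's own z axis and vertical below 0.08 rad and angle between the x axis of cap and the x axis of jar, either way round above 0.7 rad and z of cap in the frame of jar below 0.088 m), for 0.1 s.
At the end, for the whole second after the job is handed in: The jar stands upright (within 0.08 rad) and fully down in the well (within 4 mm of its floor, 6 mm of its centre); the cap is held still by the fingers (more than 1 N), touching the jar no more, its rim 4 to 46 mm above the jar's mouth, within 15 mm of its axis and 0.26 rad of level (z of jar in the frame of caddy below 0.01 m and horizontal distance between jar and caddy below 0.006 m and angle between jar's own z axis and vertical below 0.08 rad and z of cap in the frame of jar between 0.098 and 0.14 m and horizontal distance between cap and jar below 0.015 m and angle between cap's own z axis and vertical below 0.26 rad and contact force between cap and the fingers above 1 N and contact force between cap and jar below 0.2 N and linear speed of cap below 0.03 m/s); the arm keeps its last pose, push and grip.
It fails at once if the jar is tipped (angle between jar's own z axis and vertical above 0.5 rad).
It fails at once if a bystander is disturbed (moved over 30 mm) (distance of any of spray_bottle, brush, pipe, plug, round_tub, wrench, nut from where it was at the start of the episode above 0.03 m).
It also fails if it takes over 51 s, if anything falls off the work surface, if the arm or the gripper's body presses on something with over 40 N, if the wrist force passes 120 N, or if a joint passes its speed limit or range.

### The arm

A 6-joint arm with a two-finger parallel gripper is mounted at the origin on the work surface. World frame = base frame: x ahead of the robot, y to its left, z up, the work surface at z = 0. Lengths are in m, angles in rad, forces in N, time in s.
With the tool pointing down it reaches from about 0.325 to 0.75 m from the base axis. Payload 7.6 kg.
Tool frame: the origin (TCP) lies at the very end of the fingers, on their centre line; the grasp point (between the pads) lies 19 mm behind it; z points along the fingers, y is the line along which they close (so a half turn about z gives the same grasp; the last joint's range is limited). The gripper opens to 85 mm and grips with 20 to 120 N. Pads are 22 mm wide; open, the fingers measure 114 mm over their backs; the gripper's body (76 mm by 85 mm) begins 54 mm behind the grasp point. The pads swing forward as they close: fully open they stand 13 mm farther back than shut.
Start: joints at [-1.376, 0.052, 1.401, -0, 1.689, -0.07], TCP at [0.137, -0.507, 0.231] pointing down, gripper open.
Joint ranges: [-2.9, 2.9], [-0.91, 2.17], [0.12, 2.37], [-1.06, 4.2], [0.26, 2.73], [-2.93, 2.93]. Speed limits (rad/s): [2.57, 2.57, 3.01, 3.14, 3.14, 3.14].

### API

Orientations are given as a 3x3 rotation matrix whose columns are the frame's x, y, z axes.
In Python, from workcell import r, vision, ticket gives the robot as it stands (r), with the cameras (vision) and the job (ticket).
- The arm moves only by the tool shift_gripper, called after "Request:" as a command line: name --argument value ..., lists and objects as JSON in quotes. Schema: {"type":"object","properties":{"motion":{"type":"array","items":{"type":"array","items":{"type":"array","items":{"type":"number"},"minItems":7,"maxItems":7},"minItems":1,"maxItems":8},"minItems":1,"maxItems":1},"grip_n":{"type":"number"},"only":{"type":"string"},"quiet":{"type":"boolean"},"lines":{"type":"string"}},"required":["motion"],"additionalProperties":false}. motion is a list that holds a single list of rows (three levels of brackets), with 1 to 8 rows, each of 7 numbers: a rotation vector rx, ry, rz in parts of the range, where 1.0 means 2 pi rad, then dx, dy, dz in normalised numbers (1 is 0.6 m), then the finger opening in m; each row is the pose to reach, as a shift and turn from the pose commanded when the call began, along the tool's axes at that moment; what a row does not reach only later rows make up. A row lasts 1/12 s, in which the tool goes at most 0.0417 m and 0.125 rad, less where a joint would pass 70% of its speed; a pose out of reach is approached as far as the arm can. The fingers move at their own pace and stop on an object; grip_n is the grip in N (left out, the last holds). Time passes only in rows, so rows that do not move let the fingers close. The tool returns the time, the measured TCP pose, the force, the opening and the grip force at its end. only (a regular expression) keeps the lines of the reply that match it, lines (a string "A,B") keeps lines A to B, and quiet returns only ok. No shift or turn number may pass 1 either way. Input that does not fit is refused with a message, and nothing moves.
- r.get_obs(): the state, without advancing time (a new reading comes with each control period).
- vision.get_image(name): name is "scene" or "top"; returns a dict with "color" (420x560x3 uint8, red, green, blue), "K" (3x3 intrinsics, pixels), "R" (3x3) and "t" (3): a world point X has camera coordinates R X + t. Camera axes: x right, y down, z forward; pixel columns grow to the right and rows downward; lengths in m; the calibration is good to about 2 mm. A picture is of the moment at which its call begins. There is no depth.
- ticket.sign_off(): hands the job in; it is judged then, once.
The state is a dict: "t": time; "joint_positions": joint angles; "qvel": joint speeds; "joint_efforts": joint torques, N m; "ee_pos": TCP position; "orientation": TCP orientation; "ft_force": force on the tool from outside, world axes, zero at the start; "wrist_torque": the same for the moment, N m; "gripper_width": finger opening in m; "gripper_force": force on a finger pad.
Only numpy, scipy, OpenCV 4.12 (cv2) and the standard library are available. Lean on these libraries where they do the work, as an engineer would, in place of code of your own. Each camera call takes 0.05 s, during which the arm holds its last target. There are 200 camera calls.

## Working session

There is one attempt and no reset: what is moved stays moved. The work goes in short steps, Python scripts to look and compute and a tool call to move; the robot and the scene stay as the last step left them, time stands still between calls to the robot, and variables do not carry over. Pictures are saved under pics/ and viewed, at most 10 in all, crops included, and the job is handed in when it is done.

```bash
ls; mkdir -p pics
```

Run:
```python
from workcell import r, vision, ticket
import cv2,numpy as np
for n in("scene","top"):
    d=vision.get_image(n); cv2.imwrite(f"pics/{n}0.png",d["color"][:,:,::-1]); np.savez(f"pics/{n}.npz",K=d["K"],R=d["R"],t=d["t"])
    print(n,d["K"].tolist(),(-d["R"].T@d["t"]).round(3),d["R"].round(3).tolist())
o=r.get_obs();print(o)
```

```text
pics
workcell.py
scene [[418.9216507383529, 0.0, 279.5615387284074], [0.0, 418.9216507383529, 208.88941514878286], [0.0, 0.0, 1.0]] [1.091 0.204 0.957] [[-0.323, 0.946, 0.002], [0.785, 0.27, -0.557], [-0.528, -0.178, -0.83]]
top [[429.1907589435125, 0.0, 278.4484561508435], [0.0, 429.1907589435125, 212.0915483433071], [0.0, 0.0, 1.0]] [0.476 0.003 1.257] [[-0.01, -1.0, -0.023], [-0.997, 0.012, -0.074], [0.074, 0.022, -0.997]]
{'t': 0.1, 'joint_positions': array([-1.37625598e+00,  5.27991067e-02,  1.40160882e+00,  3.22081403e-06,
        1.68859948e+00, -7.02899754e-02]), 'qvel': array([-0.00086285, -0.00064848, -0.00226856, -0.00065806, -0.00038408,
       -0.00093185]), 'joint_efforts': array([ 8.12572744e-04, -3.82583499e+01, -3.60986674e+01, -1.19483757e-04,
        4.80758594e-03, -1.77736899e-05]), 'ee_pos': array([ 0.13739353, -0.50643064,  0.23055065]), 'orientation': array([[ 9.65136843e-01,  2.61745682e-01, -2.70354780e-04],
       [ 2.61745801e-01, -9.65135849e-01,  1.38868000e-03],
       [ 1.02551904e-04, -1.41103046e-03, -9.99998999e-01]]), 'ft_force': array([ 0.14555792, -0.20050378, -0.88141896]), 'wrist_torque': array([ 0.02172052, -0.01972388, -0.03392141]), 'gripper_force': 0.0, 'gripper_width': 0.08564390006029571}
```

View pics/scene0.png

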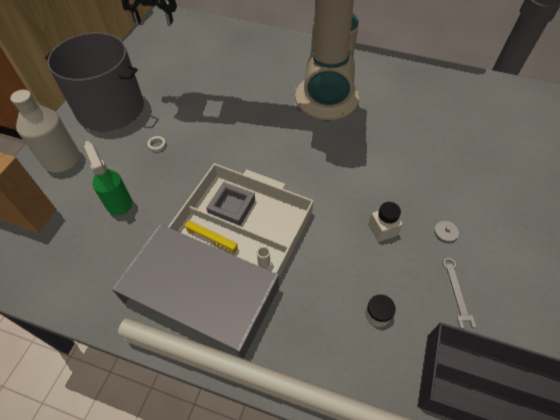

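View pics/top0.png

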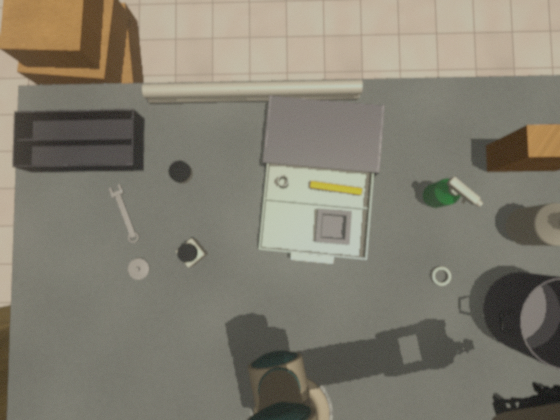

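The scene view shows the jar at about (387,220) and the caddy at (232,203). In the top view they are at (188,252) and (333,227). I'll enlarge all four regions in one mosaic.

Run:
```python
import cv2,numpy as np
def c(n,x,y):
    im=cv2.imread(f"pics/{n}0.png")[y:y+50,x:x+66]
    im=cv2.resize(im,None,fx=6,fy=6,interpolation=cv2.INTER_CUBIC)
    im=cv2.convertScaleAbs(im,alpha=1.3,beta=15)
    for k in range(0,66,10):
        cv2.putText(im,str(x+k),(k*6,8),0,.33,(0,0,255),1); cv2.line(im,(k*6,10),(k*6,16),(0,0,255),1)
    for k in range(10,50,10):
        cv2.putText(im,str(y+k),(0,k*6+4),0,.33,(0,0,255),1); cv2.line(im,(22,k*6),(28,k*6),(0,0,255),1)
    return im
m=np.vstack([np.hstack([c("top",160,228),c("top",300,202)]),np.hstack([c("scene",355,195),c("scene",200,178)])])
cv2.imwrite("pics/m.png",m);print(m.shape)
```

```text
(600, 792, 3)
```

View pics/m.png

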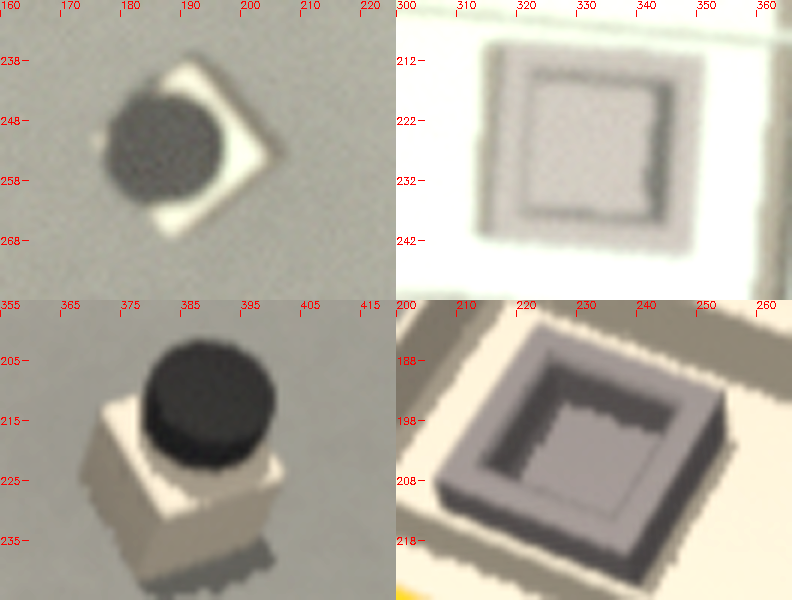

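Create h.py:
```python
import numpy as np
from scipy.optimize import least_squares
C={n:np.load(f"pics/{n}.npz") for n in("top","scene")}
def proj(n,X):
    c=C[n]; p=(c["R"]@np.asarray(X,float).T).T+c["t"]; p=p@c["K"].T; return p[:,:2]/p[:,2:]
def sq(x,y,a,s,z):
    P=np.array([[1,1],[-1,1],[-1,-1],[1,-1]])*s; R=np.array([[np.cos(a),-np.sin(a)],[np.sin(a),np.cos(a)]])
    return np.c_[P@R.T+[x,y],np.full(4,z)]
def fit(obs,s,z,cap,g):
    # obs: {cam: pixel corners (nearest-match)}, cap {cam: px}
    def f(p):
        e=[]
        for n,o in obs.items():
            q=proj(n,sq(*p,s,z)); 
            for u in o: d=q-u; e+=list(d[np.argmin((d**2).sum(1))])
        for n,(u,zc) in cap.items(): e+=list(proj(n,[[p[0],p[1],zc]])[0]-u)
        return e
    best=min((least_squares(f,[g[0],g[1],a]) for a in np.arange(0,1.57,.3)),key=lambda k:k.cost)
    return best.x,np.sqrt(2*best.cost/len(best.fun)),np.round(best.fun,1)
def px(o,L): return np.array([[o[0]+a/6-.42,o[1]+b/6-.42] for a,b in L])
def ground(n,u,z):
    c=C[n]; d=c["R"].T@np.linalg.solve(c["K"],[*u,1]); o=-c["R"].T@c["t"]; return (o+d*(z-o[2])/d[2])[:2]
```

Run:
```python
from h import *
jt=px((160,228),[(192,60),(268,155),(170,236)]); js=px((355,195),[(102,110),(168,218),(283,168)])
kt=px((160,228),[(164,149)])[0]; ks=px((355,195),[(208,100)])[0]
ct=px((300,202),[(111,42),(309,57),(295,253),(96,237)]); cs=px((200,178),[(144,22),(329,92),(232,256),(41,182)])
g=ground("top",kt,.098); gc=ground("top",ct.mean(0),.046); print(g,ground("scene",ks,.098),gc,ground("scene",cs.mean(0),.046))
for nm,o in(("both",("top","scene")),("top",("top",)),("scene",("scene",))):
    J={"top":jt,"scene":js};K={"top":(kt,.098),"scene":(ks,.098)};D={"top":ct,"scene":cs}
    print(nm,"jar",*fit({n:J[n] for n in o},.03,.06,{n:K[n] for n in o},g))
    print(nm,"caddy",*fit({n:D[n] for n in o},.048,.046,{},gc))
```

```text
[0.45550748 0.2770504 ] [0.46380403 0.27712164] [ 0.52427334 -0.12463236] [ 0.52874381 -0.12284751]
both jar [0.45711591 0.27803477 0.69468341] 0.8825485900522273 [-0.4 -1.2  0.6 -0.6  0.4 -0.1 -0.8 -1.1 -0.5 -0.3  1.4  0.7 -0.4 -0.6
  0.9 -2. ]
both caddy [ 0.52580836 -0.1240523   1.47915015] 0.6272512327833613 [-0.7 -1.3  0.3 -1.1  0.3  0.3 -0.7  0.1 -0.2 -0.6  0.4 -0.6  0.2 -0.5
 -0.5 -0.8]
top jar [0.45564396 0.27818124 2.24310791] 0.36374537247787586 [-0.1 -0.6  0.5  0.3  0.   0.4 -0.4 -0. ]
top caddy [ 0.52443053 -0.12458657 -0.09141272] 0.614015224938029 [-0.5 -0.8  0.5 -0.6  0.5  0.7 -0.5  0.6]
scene jar [0.45921397 0.27738164 0.7371639 ] 0.9099982425363389 [-1.4  0.  -0.2  0.5  1.2  0.8  0.4 -1.4]
scene caddy [ 0.52760807 -0.12323617  1.4788846 ] 0.2931335909398454 [-0.2 -0.   0.5 -0.   0.3  0.2 -0.5 -0.2]
```

Create go.py:
```python
import sys,numpy as np
from scipy.spatial.transform import Rotation as Q
from workcell import r, vision, ticket
def need(x,y,z,yaw):
    o=r.get_obs(); R=np.array(o["orientation"]); c,s=np.cos(yaw),np.sin(yaw)
    T=np.array([[-s,c,0],[c,s,0],[0,0,-1.]]).T if 0 else np.column_stack([[-s,c,0],[c,s,0],[0,0,-1]])
    if np.linalg.det(T)<0: T[:,0]*=-1
    print("rot",Q.from_matrix(R.T@T).as_rotvec().round(4),"d",(R.T@(np.array([x,y,z])-o["ee_pos"])).round(4),"pos",o["ee_pos"].round(4),"yaw",round(np.arctan2(R[1,1],R[0,1]),4),"t",o["t"])
if __name__=="__main__":
    a=list(map(float,sys.argv[1:]))
    for i in range(0,len(a),4): need(*a[i:i+4])
```

```bash
python3 go.py .42 -.05 .231 -1.394  .457 .278 .17 -1.394
```

```text
rot [-0.0014 -0.      0.088 ] d [ 3.922e-01 -3.665e-01  1.000e-04] pos [ 0.1374 -0.5064  0.2306] yaw -1.306 t 0.1
rot [-0.0014 -0.      0.088 ] d [ 0.5138 -0.6733  0.0616] pos [ 0.1374 -0.5064  0.2306] yaw -1.306 t 0.1
```

The manual's scale: shifts go in shares of 0.6 m and turns go in shares of 2 pi rad. Converting my numbers, 0.392 m / 0.6 = 0.6533, -0.366 m / 0.6 = -0.61, 0.09 rad / 6.2832 = 0.0143.

Request:
shift_gripper --motion '[[[0, 0, 0.0143, 0.6533, -0.61, 0, 0.085], [0, 0, 0.0143, 0.6533, -0.61, 0, 0.085], [0, 0, 0.0143, 0.6533, -0.61, 0, 0.085], [0, 0, 0.0143, 0.6533, -0.61, 0, 0.085], [0, 0, 0.0143, 0.6533, -0.61, 0, 0.085], [0, 0, 0.0143, 0.6533, -0.61, 0, 0.085], [0, 0, 0.0143, 0.6533, -0.61, 0, 0.085], [0, 0, 0.0143, 0.6533, -0.61, 0, 0.085]]]' --grip_n 80

```text
t: 0.77
ee_pos: [0.3134, -0.2215, 0.2311]
orientation: [[0.985, 0.173, 0.0], [0.173, -0.985, -0.0], [0.0, 0.0, -1.0]]
ft_force: [1.0, -0.4, 0.1]
gripper_width: 0.085
gripper_force: 0.0
```

```bash
python3 go.py .42 -.05 .231 -1.394  .457 .278 .17 -1.394
```

```text
rot [ 0.0001 -0.0001 -0.0025] d [ 1.347e-01 -1.504e-01  1.000e-04] pos [ 0.3134 -0.2215  0.2311] yaw -1.3965 t 0.7667
rot [ 0.0001 -0.0001 -0.0025] d [ 0.228  -0.467   0.0611] pos [ 0.3134 -0.2215  0.2311] yaw -1.3965 t 0.7667
```

Now straight on towards the point above the jar.

Scaled: -0.467 m / 0.6 = -0.7783, 0.228 m / 0.6 = 0.38.

Request:
shift_gripper --motion '[[[0, 0, 0, 0.38, -0.7783, 0.1, 0.085], [0, 0, 0, 0.38, -0.7783, 0.1, 0.085], [0, 0, 0, 0.38, -0.7783, 0.1, 0.085], [0, 0, 0, 0.38, -0.7783, 0.1, 0.085], [0, 0, 0, 0.38, -0.7783, 0.1, 0.085], [0, 0, 0, 0.38, -0.7783, 0.1, 0.085], [0, 0, 0, 0.38, -0.7783, 0.1, 0.085], [0, 0, 0, 0.38, -0.7783, 0.1, 0.085]]]'

```text
t: 1.43
ee_pos: [0.4042, 0.0971, 0.1927]
orientation: [[0.985, 0.174, 0.0], [0.174, -0.985, -0.0], [0.0, 0.0, -1.0]]
ft_force: [0.4, -1.4, 0.0]
gripper_width: 0.0852
gripper_force: 0.0
```

```bash
python3 go.py .457 .278 .17 -1.394
```

```text
rot [ 0.0002 -0.0002 -0.0016] d [ 0.0835 -0.1689  0.0227] pos [0.4042 0.0971 0.1927] yaw -1.3956 t 1.4333
```

Scaled: -0.169 m / 0.6 = -0.2817, 0.083 m / 0.6 = 0.1383.

Request:
shift_gripper --motion '[[[0, 0, 0, 0.1383, -0.2817, 0.0383, 0.085], [0, 0, 0, 0.1383, -0.2817, 0.0383, 0.085], [0, 0, 0, 0.1383, -0.2817, 0.0383, 0.085], [0, 0, 0, 0.1383, -0.2817, 0.0383, 0.085], [0, 0, 0, 0.1383, -0.2817, 0.0383, 0.085], [0, 0, 0, 0.1383, -0.2817, 0.0383, 0.085], [0, 0, 0, 0.1383, -0.2817, 0.0383, 0.085]]]'

```text
t: 2.02
ee_pos: [0.4562, 0.2763, 0.1689]
orientation: [[0.984, 0.176, -0.002], [0.176, -0.984, -0.001], [-0.002, 0.001, -1.0]]
ft_force: [-0.0, -0.9, -0.3]
gripper_width: 0.085
gripper_force: 0.0
```

```bash
python3 go.py .457 .278 .063 -1.394
```

Run:
```python
from workcell import r, vision, ticket
import cv2
ims=[]
import numpy as np
for n,x,y in(("top",140,210),("scene",330,140)):
    d=vision.get_image(n)["color"][:,:,::-1]; cv2.imwrite(f"pics/{n}1.png",d)
    ims.append(cv2.resize(d[y:y+110,x:x+100],None,fx=4,fy=4,interpolation=2))
cv2.imwrite("pics/m1.png",np.hstack(ims))
```

```text
rot [ 0.001   0.0023 -0.    ] d [ 0.0013 -0.0016  0.1059] pos [0.4562 0.2763 0.1689] yaw -1.394 t 2.0167
```

View pics/m1.png

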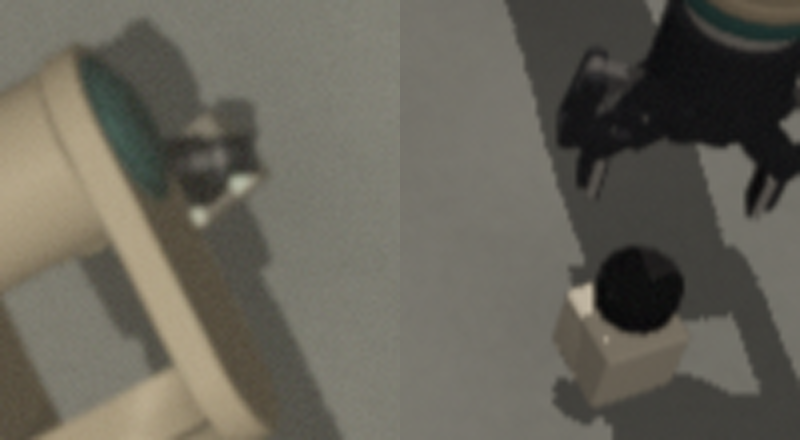

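The scene crop shows the open fingertips at about (379,189) and (419,193), straddling the jar, whose cap is at about (389,211). I'll check the camera against the robot.

Run:
```python
from h import *
p=np.array([.4562,.2763,.1689+.013]); y=np.array([.176,-.984,0])
print(proj("scene",[p+y*.045,p-y*.045,p]), ground("scene",(398.7,190.7),.182))
```

```text
[[377.83708612 186.03713898]
 [417.3286652  190.84133647]
 [397.50712107 188.43002209]] [0.46186384 0.28001564]
```

Scaled: 0.105 m / 0.6 = 0.175, 0.08 m / 0.6 = 0.1333.

Request:
shift_gripper --motion '[[[0, 0, 0, 0, 0, 0.0667, 0.085], [0, 0, 0, 0, 0, 0.1333, 0.085], [0, 0, 0, 0, 0, 0.175, 0.085], [0, 0, 0, 0, 0, 0.175, 0.085], [0, 0, 0, 0, 0, 0.175, 0.085]]]' --grip_n 80

```text
t: 2.53
ee_pos: [0.4564, 0.2745, 0.065]
orientation: [[0.985, 0.172, -0.002], [0.172, -0.985, -0.001], [-0.002, 0.001, -1.0]]
ft_force: [-0.0, 0.3, 1.1]
gripper_width: 0.0847
gripper_force: 0.0
```

```bash
python3 go.py .4555 .277 .063 -1.394
```

Run:
```python
from workcell import r, vision, ticket
import cv2
d=vision.get_image("scene")["color"][:,:,::-1]
cv2.imwrite("pics/m2.png",cv2.resize(d[150:260,330:450],None,fx=5,fy=5,interpolation=2))
```

```text
rot [ 0.0008  0.0017 -0.0035] d [-0.0004 -0.0026  0.002 ] pos [0.4564 0.2745 0.065 ] yaw -1.3975 t 2.5333
```

View pics/m2.png

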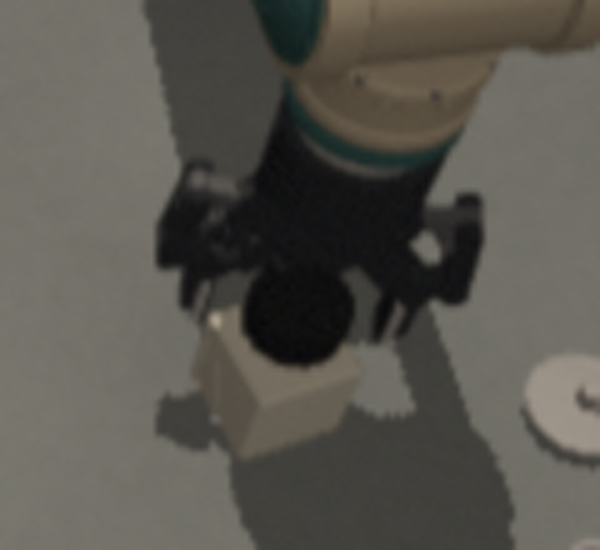

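The open fingers straddle the cap: tips are at crop (190,305) and (385,340), and the cap is at (298,315). I'll centre on it and close.

Scaled: -0.0025 m / 0.6 = -0.0042, 0.001 m / 0.6 = 0.0017.

Request:
shift_gripper --motion '[[[0, 0, 0, 0, -0.0042, 0.0017, 0.085], [0, 0, 0, 0, -0.0042, 0.0017, 0.06], [0, 0, 0, 0, -0.0042, 0.0017, 0.045], [0, 0, 0, 0, -0.0042, 0.0017, 0.04], [0, 0, 0, 0, -0.0042, 0.0017, 0.04], [0, 0, 0, 0, -0.0042, 0.0017, 0.04], [0, 0, 0, 0, -0.0042, 0.0017, 0.04], [0, 0, 0, 0, -0.0042, 0.0017, 0.04]]]' --grip_n 80

```text
t: 3.25
ee_pos: [0.457, 0.2782, 0.0655]
orientation: [[0.985, 0.174, 0.002], [0.174, -0.985, 0.0], [0.002, 0.0, -1.0]]
ft_force: [-1.2, -2.2, 7.1]
gripper_width: 0.0498
gripper_force: 82.5
```

```bash
python3 go.py .4555 .277 .063 -1.394
```

```text
rot [ 0.0001 -0.002  -0.0021] d [-0.0017  0.001   0.0025] pos [0.457  0.2782 0.0655] yaw -1.3961 t 3.25
```

Scaled: -0.12 m / 0.6 = -0.2, -0.115 m / 0.6 = -0.1917.

Request:
shift_gripper --motion '[[[0, 0, 0, 0, 0, -0.0167, 0.04], [0, 0, 0, 0, 0, -0.0583, 0.04], [0, 0, 0, 0, 0, -0.1083, 0.04], [0, 0, 0, 0, 0, -0.1583, 0.04], [0, 0, 0, 0, 0, -0.1917, 0.04], [0, 0, 0, 0, 0, -0.2, 0.04], [0, 0, 0, 0, 0, -0.2, 0.04]]]' --grip_n 80

```text
t: 3.83
ee_pos: [0.4567, 0.2785, 0.1855]
orientation: [[0.985, 0.174, 0.002], [0.174, -0.985, 0.001], [0.003, -0.001, -1.0]]
ft_force: [-0.1, -0.6, -2.9]
gripper_width: 0.0498
gripper_force: 83.7
```

```bash
python3 go.py .525 -.124 .185 -0.61
```

```text
rot [ 3.000e-04 -2.800e-03 -7.858e-01] d [-2.800e-03  4.083e-01  2.000e-04] pos [0.4567 0.2785 0.1855] yaw -1.3958 t 3.8333
```

Scaled: 0.215 m / 0.6 = 0.3583, 0.185 m / 0.6 = 0.3083, -0.03 rad / 6.2832 = -0.0048.

Request:
shift_gripper --motion '[[[0, 0, -0.0048, 0, 0.0167, 0, 0.04], [0, 0, -0.0143, 0, 0.0583, 0, 0.04], [0, 0, -0.0239, 0, 0.1083, 0, 0.04], [0, 0, -0.0334, 0, 0.1583, 0, 0.04], [0, 0, -0.043, 0, 0.2083, 0, 0.04], [0, 0, -0.0525, 0, 0.2583, 0, 0.04], [0, 0, -0.0621, 0, 0.3083, 0, 0.04], [0, 0, -0.0716, -0.0017, 0.3583, 0, 0.04]]]'

```text
t: 4.5
ee_pos: [0.4917, 0.0649, 0.1814]
orientation: [[0.809, 0.587, -0.004], [0.587, -0.809, -0.0], [-0.004, -0.002, -1.0]]
ft_force: [0.8, -1.1, -2.4]
gripper_width: 0.0496
gripper_force: 83.8
```

```bash
python3 go.py .525 -.124 .185 -0.61
```

```text
rot [-0.0029  0.0032 -0.3329] d [-0.084   0.1724 -0.0037] pos [0.4917 0.0649 0.1814] yaw -0.9429 t 4.5
```

```bash
:
```

```text
(no output)
```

Scaled: 0.172 m / 0.6 = 0.2867, 0.165 m / 0.6 = 0.275, -0.333 rad / 6.2832 = -0.053.

Request:
shift_gripper --motion '[[[0, 0, -0.0095, -0.0233, 0.0467, 0, 0.04], [0, 0, -0.0191, -0.0467, 0.095, 0, 0.04], [0, 0, -0.0286, -0.07, 0.1433, 0, 0.04], [0, 0, -0.0382, -0.0933, 0.1917, 0, 0.04], [0, 0, -0.0477, -0.1167, 0.2383, 0, 0.04], [0, 0, -0.0525, -0.1333, 0.275, 0, 0.04], [0, 0, -0.053, -0.14, 0.2867, 0, 0.04], [0, 0, -0.053, -0.14, 0.2867, 0, 0.04]]]'

```text
t: 5.17
ee_pos: [0.5242, -0.1237, 0.1815]
orientation: [[0.578, 0.816, -0.004], [0.816, -0.578, 0.001], [-0.002, -0.004, -1.0]]
ft_force: [0.1, 1.2, -3.9]
gripper_width: 0.0498
gripper_force: 83.9
```

Request:
shift_gripper --motion '[[[0, 0, 0, 0, 0, 0, 0.04], [0, 0, 0, 0, 0, 0, 0.04]]]'

```text
t: 5.33
ee_pos: [0.5248, -0.121, 0.1831]
orientation: [[0.575, 0.818, -0.002], [0.818, -0.575, 0.001], [-0.0, -0.002, -1.0]]
ft_force: [-0.4, -0.2, -2.1]
gripper_width: 0.0498
gripper_force: 83.9
```

```bash
python3 go.py .525 -.124 .185 -0.61
```

Run:
```python
from workcell import r, vision, ticket
import cv2,numpy as np
ims=[]
for n,x,y in(("top",290,170),("scene",195,130)):
    d=vision.get_image(n)["color"][:,:,::-1]; cv2.imwrite(f"pics/{n}3.png",d)
    ims.append(cv2.convertScaleAbs(cv2.resize(d[y:y+120,x:x+80],None,fx=5,fy=5,interpolation=2),alpha=1.3,beta=15))
cv2.imwrite("pics/m3.png",np.hstack(ims))
```

```text
rot [-0.0019  0.0002 -0.0023] d [-0.0023  0.0019 -0.0019] pos [ 0.5248 -0.121   0.1831] yaw -0.6123 t 5.3333
```

View pics/m3.png

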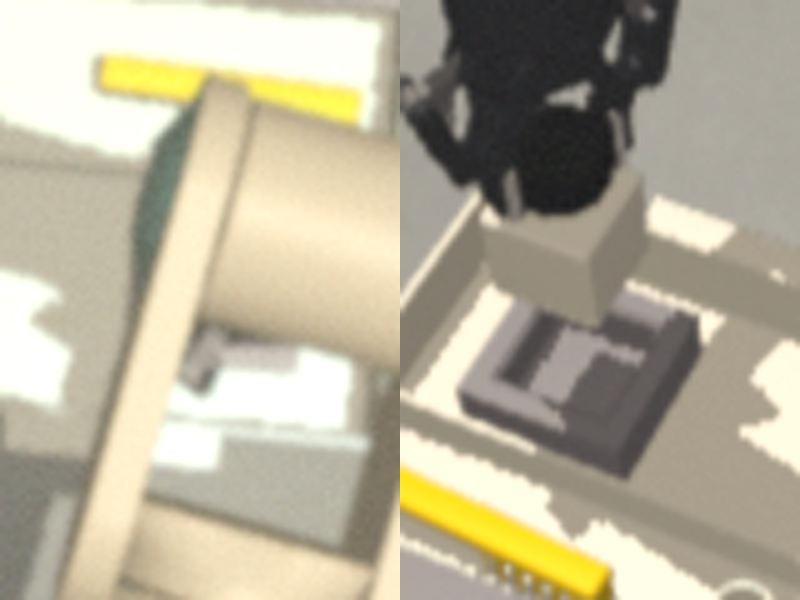

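In the right-hand scene crop the held jar hangs over the well. Its shoulder corners are at about (211,175), (233,181) and (244,166), and its bottom corners at (213,188), (235,195) and (244,178). The top view is blocked by the arm, so I'll fit from the scene camera only.

Run:
```python
from h import *
T=np.array([(233,180.6),(243.6,165.6),(211.2,175.2)]);B=np.array([(234.6,194.6),(244.2,178.2),(212.6,187.6)])
zb=.1831-.0655
def f(p):
    e=[]
    for o,z in((T,zb+.06+p[3]),(B,zb+p[3])):
        q=proj("scene",sq(*p[:3],.03,z))
        for u in o: d=q-u; e+=list(d[np.argmin((d**2).sum(1))])
    return e+[p[3]*400]
s=least_squares(f,[.525,-.122,-.09,0]);print(s.x,np.round(s.fun,1))
```

```text
[ 0.525192   -0.12082644 -0.06020821 -0.00092507] [-0.3  0.7 -0.1 -2.5 -1.3 -1.5  0.3  1.6  1.   0.3  0.6  1.2 -0.4]
```

Scaled: 0.062 m / 0.6 = 0.1033, 0.05 m / 0.6 = 0.0833, -0.003 rad / 6.2832 = -0.0005.

```bash
python3 go.py .5258 -.124 .117 -.6155
```

```text
rot [-0.0006  0.      0.0039] d [-0.002   0.0024  0.0668] pos [ 0.525  -0.121   0.1838] yaw -0.6116 t 5.4333
```

Request:
shift_gripper --motion '[[[0, 0, -0.0005, -0.0017, 0.0017, 0.0167, 0.04], [0, 0, -0.0005, -0.0017, 0.0033, 0.05, 0.04], [0, 0, -0.0005, -0.0033, 0.005, 0.0833, 0.04], [0, 0, -0.0005, -0.0033, 0.005, 0.1033, 0.04], [0, 0, -0.0005, -0.0033, 0.005, 0.1033, 0.04], [0, 0, -0.0005, -0.0033, 0.005, 0.1033, 0.04]]]'

```text
t: 5.93
ee_pos: [0.5262, -0.1253, 0.1216]
orientation: [[0.573, 0.82, -0.001], [0.82, -0.573, 0.0], [-0.0, -0.001, -1.0]]
ft_force: [-0.3, -0.6, -2.7]
gripper_width: 0.0496
gripper_force: 83.9
```

```bash
python3 go.py .5258 -.124 .0815 -.6155
```

```text
rot [-0.0013  0.0004  0.0059] d [ 0.0009 -0.001   0.0401] pos [ 0.5262 -0.1253  0.1216] yaw -0.6096 t 5.9333
```

Scaled: 0.018 m / 0.6 = 0.03, 0.014 m / 0.6 = 0.0233, 0.006 rad / 6.2832 = 0.001.

Request:
shift_gripper --motion '[[[0, 0, 0.001, 0, -0.0017, 0.0083, 0.04], [0, 0, 0.001, 0, -0.0017, 0.0167, 0.04], [0, 0, 0.001, 0, -0.0017, 0.0233, 0.04], [0, 0, 0.001, 0, -0.0017, 0.03, 0.04], [0, 0, 0.001, 0, -0.0017, 0.03, 0.04]]]'

```text
t: 6.35
ee_pos: [0.5252, -0.125, 0.1032]
orientation: [[0.578, 0.816, -0.001], [0.816, -0.578, 0.0], [-0.0, -0.001, -1.0]]
ft_force: [-0.5, 1.3, -2.2]
gripper_width: 0.05
gripper_force: 83.9
```

```bash
python3 go.py .5258 -.124 .0815 -.6155
```

```text
rot [-0.0012  0.0005 -0.0005] d [ 0.0012 -0.0001  0.0217] pos [ 0.5252 -0.125   0.1032] yaw -0.616 t 6.35
```

Scaled: 0.019 m / 0.6 = 0.0317, 0.015 m / 0.6 = 0.025.

Request:
shift_gripper --motion '[[[0, 0, 0, 0, 0, 0.0083, 0.04], [0, 0, 0, 0, 0, 0.0167, 0.04], [0, 0, 0, 0, 0, 0.025, 0.04], [0, 0, 0, 0, 0, 0.0317, 0.04], [0, 0, 0, 0, 0, 0.0317, 0.04]]]'

```text
t: 6.77
ee_pos: [0.525, -0.1249, 0.0837]
orientation: [[0.578, 0.816, -0.002], [0.816, -0.578, 0.001], [-0.001, -0.002, -1.0]]
ft_force: [0.1, 0.2, -3.4]
gripper_width: 0.0497
gripper_force: 83.9
```

```bash
python3 go.py .5258 -.124 .0815 -.6155
```

```text
rot [-0.002   0.0007 -0.0005] d [0.0012 0.0001 0.0022] pos [ 0.525  -0.1249  0.0837] yaw -0.616 t 6.7667
```

Scaled: 0.003 m / 0.6 = 0.005, 0.002 m / 0.6 = 0.0033.

Request:
shift_gripper --motion '[[[0, 0, 0, 0, 0, 0.0017, 0.04], [0, 0, 0, 0, 0, 0.0033, 0.04], [0, 0, 0, 0, 0, 0.005, 0.04], [0, 0, 0, 0, 0, 0.005, 0.04], [0, 0, 0, 0, 0, 0.005, 0.04], [0, 0, 0, 0, 0, 0.005, 0.04]]]'

```text
t: 7.27
ee_pos: [0.5257, -0.1251, 0.0822]
orientation: [[0.578, 0.816, 0.0], [0.816, -0.578, -0.0], [0.0, 0.0, -1.0]]
ft_force: [0.0, -0.2, -3.6]
gripper_width: 0.0495
gripper_force: 83.9
```

```bash
python3 go.py .5258 -.124 .0815 -.6155
```

Run:
```python
from workcell import r, vision, ticket
import cv2
d=vision.get_image("scene")["color"][:,:,::-1]
cv2.imwrite("pics/m4.png",cv2.convertScaleAbs(cv2.resize(d[150:240,185:285],None,fx=6,fy=6,interpolation=2),alpha=1.3,beta=15))
```

```text
rot [ 0.0003 -0.     -0.0004] d [ 0.001  -0.0006  0.0007] pos [ 0.5257 -0.1251  0.0822] yaw -0.6159 t 7.2667
```

View pics/m4.png

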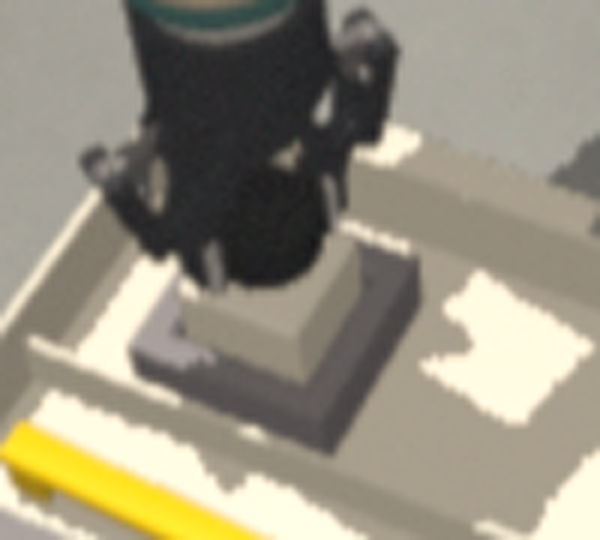

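The jar sits inside the well: its front corner is at crop (300,380) and the caddy's at (330,455). It isn't pressing on the floor yet, since the force still shows only the jar's weight, so I'll go down gently.

Scaled: 0.002 m / 0.6 = 0.0033, 0.001 m / 0.6 = 0.0017.

Request:
shift_gripper --motion '[[[0, 0, 0, 0, 0, 0.0017, 0.04], [0, 0, 0, 0, 0, 0.0033, 0.04], [0, 0, 0, 0, 0, 0.0033, 0.04], [0, 0, 0, 0, 0, 0.0033, 0.04], [0, 0, 0, 0, 0, 0.0033, 0.04]]]'

```text
t: 7.73
ee_pos: [0.526, -0.1254, 0.0815]
orientation: [[0.578, 0.816, 0.001], [0.816, -0.578, -0.001], [0.0, 0.002, -1.0]]
ft_force: [-2.5, 0.6, 5.7]
gripper_width: 0.0494
gripper_force: 84.9
```

```bash
python3 go.py .5258 -.124 .0815 -.6155
```

```text
rot [ 0.0017 -0.0001 -0.0007] d [ 0.001 -0.001 -0.   ] pos [ 0.526  -0.1254  0.0815] yaw -0.6162 t 7.7333
```

Scaled: -0.43 rad / 6.2832 = -0.0684.

Request:
shift_gripper --motion '[[[0, 0, -0.008, 0, 0, 0, 0.04], [0, 0, -0.0191, 0, 0, 0, 0.04], [0, 0, -0.0318, 0, 0, 0, 0.04], [0, 0, -0.0446, 0, 0, 0, 0.04], [0, 0, -0.0573, 0, 0, 0, 0.04], [0, 0, -0.0684, 0, 0, 0, 0.04], [0, 0, -0.0684, 0, 0, 0, 0.04]]]' --grip_n 100

```text
t: 8.32
ee_pos: [0.5268, -0.1254, 0.082]
orientation: [[0.181, 0.983, 0.004], [0.983, -0.181, -0.001], [-0.0, 0.004, -1.0]]
ft_force: [-0.8, 0.5, 5.0]
gripper_width: 0.0494
gripper_force: 102.5
```

```bash
python3 go.py .526 -.1254 .0815 .674;  python3 -c "
from workcell import r, vision, ticket;print(r.get_obs()['wrist_torque'])"
```

```text
rot [ 0.0033  0.0019 -0.8562] d [-0.0002 -0.0008  0.0005] pos [ 0.5268 -0.1254  0.082 ] yaw -0.1822 t 8.3167
[0.14950764 0.15467327 0.06949261]
```

Scaled: -0.43 rad / 6.2832 = -0.0684.

Request:
shift_gripper --motion '[[[0, 0, -0.0127, 0, 0, 0, 0.04], [0, 0, -0.0255, 0, 0, 0, 0.04], [0, 0, -0.0382, 0, 0, 0, 0.04], [0, 0, -0.0509, 0, 0, 0, 0.04], [0, 0, -0.0637, 0, 0, 0, 0.04], [0, 0, -0.0684, 0, 0, 0, 0.04], [0, 0, -0.0684, 0, 0, 0, 0.04]]]'

```text
t: 8.9
ee_pos: [0.5271, -0.1255, 0.0825]
orientation: [[-0.243, 0.97, 0.005], [0.97, 0.243, -0.001], [-0.002, 0.004, -1.0]]
ft_force: [0.4, 0.1, 7.7]
gripper_width: 0.0495
gripper_force: 102.7
```

```bash
python3 go.py .526 -.1254 .0815 .674;  python3 -c "
from workcell import r, vision, ticket;print(r.get_obs()['wrist_torque'])"
```

```text
rot [ 0.0035  0.0032 -0.4281] d [ 0.0003 -0.0011  0.001 ] pos [ 0.5271 -0.1255  0.0825] yaw 0.2459 t 8.9
[ 0.09741009  0.15712662 -0.01130556]
```

Scaled: -0.43 rad / 6.2832 = -0.0684.

Request:
shift_gripper --motion '[[[0, 0, -0.0127, 0, 0, 0, 0.04], [0, 0, -0.0255, 0, 0, 0, 0.04], [0, 0, -0.0382, 0, 0, 0, 0.04], [0, 0, -0.0509, 0, 0, 0, 0.04], [0, 0, -0.0621, 0, 0, 0, 0.04], [0, 0, -0.0684, 0, 0, 0, 0.04], [0, 0, -0.0684, 0, 0, 0, 0.04], [0, 0, -0.0684, 0, 0, 0, 0.04]]]'

```text
t: 9.57
ee_pos: [0.5272, -0.1254, 0.0827]
orientation: [[-0.624, 0.781, 0.005], [0.781, 0.624, -0.001], [-0.004, 0.003, -1.0]]
ft_force: [0.1, 0.7, 9.0]
gripper_width: 0.0495
gripper_force: 102.9
```

```bash
python3 go.py .526 -.1254 .0815 .674
```

Run:
```python
from workcell import r, vision, ticket
import cv2
print(r.get_obs()['wrist_torque'])
d=vision.get_image("scene")["color"][:,:,::-1]
cv2.imwrite("pics/m5.png",cv2.convertScaleAbs(cv2.resize(d[150:240,185:285],None,fx=6,fy=6,interpolation=2),alpha=1.3,beta=15))
```

```text
rot [0.0029 0.0039 0.0004] d [ 0.0007 -0.0009  0.0012] pos [ 0.5272 -0.1254  0.0827] yaw 0.6744 t 9.5667
[0.21616955 0.2314765  0.03915563]
```

View pics/m5.png

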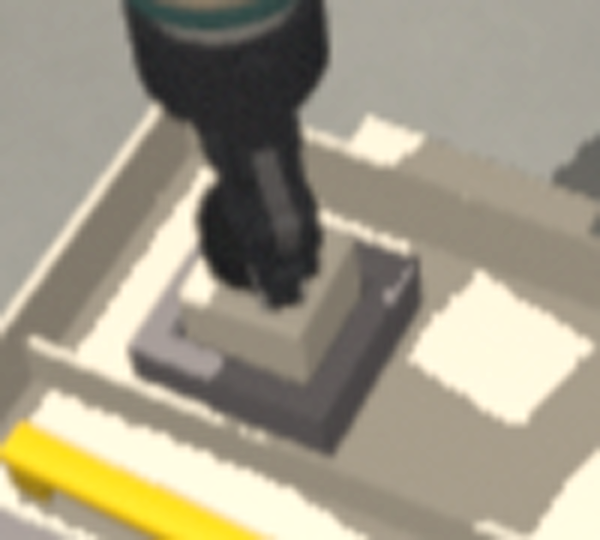

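The jar hasn't moved in the well and the gripper has turned with the cap. I'll lift slowly, watching the force.

Scaled: -0.007 m / 0.6 = -0.0117, -0.005 m / 0.6 = -0.0083.

Request:
shift_gripper --motion '[[[0, 0, 0, 0, 0, -0.0017, 0.04], [0, 0, 0, 0, 0, -0.005, 0.04], [0, 0, 0, 0, 0, -0.0083, 0.04], [0, 0, 0, 0, 0, -0.0117, 0.04], [0, 0, 0, 0, 0, -0.0117, 0.04], [0, 0, 0, 0, 0, -0.0117, 0.04]]]'

```text
t: 10.12
ee_pos: [0.5256, -0.1251, 0.087]
orientation: [[-0.624, 0.781, -0.0], [0.781, 0.624, -0.0], [-0.0, -0.0, -1.0]]
ft_force: [-0.5, 0.3, -0.8]
gripper_width: 0.0495
gripper_force: 103.1
```

```bash
python3 go.py .5272 -.1254 .125 .674
```

```text
rot [-0.0001  0.     -0.    ] d [-0.0012  0.0011 -0.038 ] pos [ 0.5256 -0.1251  0.087 ] yaw 0.674 t 10.1167
```

Scaled: -0.037 m / 0.6 = -0.0617, -0.034 m / 0.6 = -0.0567.

Request:
shift_gripper --motion '[[[0, 0, 0, 0, 0, -0.0067, 0.04], [0, 0, 0, 0, 0, -0.0167, 0.04], [0, 0, 0, 0, 0, -0.0267, 0.04], [0, 0, 0, 0, 0, -0.0367, 0.04], [0, 0, 0, 0, 0, -0.0467, 0.04], [0, 0, 0, 0, 0, -0.0567, 0.04], [0, 0, 0, 0, 0, -0.0617, 0.04], [0, 0, 0, 0, 0, -0.0617, 0.04]]]'

```text
t: 10.78
ee_pos: [0.5261, -0.1253, 0.1252]
orientation: [[-0.624, 0.781, 0.002], [0.781, 0.624, -0.001], [-0.002, 0.001, -1.0]]
ft_force: [-0.3, 0.3, -0.4]
gripper_width: 0.0496
gripper_force: 103.1
```

Request:
shift_gripper --motion '[[[0, 0, 0, 0, 0, 0, 0.04], [0, 0, 0, 0, 0, 0, 0.04], [0, 0, 0, 0, 0, 0, 0.04], [0, 0, 0, 0, 0, 0, 0.04]]]'

```text
t: 11.12
ee_pos: [0.5255, -0.125, 0.1237]
orientation: [[-0.624, 0.781, -0.001], [0.781, 0.624, 0.0], [0.001, -0.0, -1.0]]
ft_force: [0.4, 0.9, -0.1]
gripper_width: 0.0492
gripper_force: 103.1
```

Run:
```python
from workcell import r, vision, ticket
import cv2
d=vision.get_image("scene")["color"][:,:,::-1]
cv2.imwrite("pics/m6.png",cv2.convertScaleAbs(cv2.resize(d[140:230,185:285],None,fx=6,fy=6,interpolation=2),alpha=1.3,beta=15))
```

```text
(no output)
```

View pics/m6.png

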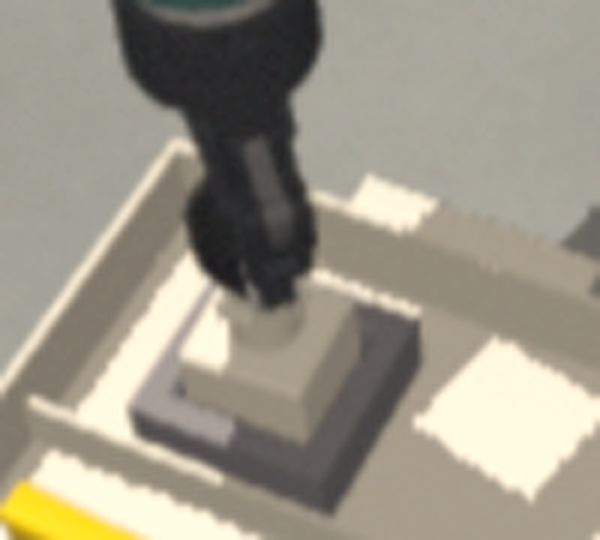

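The neck is visible at crop (265,325) with the jar still down in the well. The cap is in the fingers above it and the arm is still.

```bash
python3 -c "
from workcell import r, vision, ticket;print(ticket.sign_off())"
```

```text
the job is handed in; nothing more can be done
None
```

The jar is standing fully down in the caddy's well, and I unscrewed the cap and am holding it level about 2 cm above the mouth; the job was handed in at about 11 s, and no verdict was shown.

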